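Dress a weld seam with a sprung lapping block

TASK

Take the lapping block with the orange handle and dress the weld seam of the steel panel: set it on the seam at the yellow-marked end, lengthwise along the seam, press its sprung handle gently about half-way down, and draw it in one unbroken pass, always pressed, along the seam to the blue-marked end. Let it go there, standing flat on the seam at the blue marks with its handle sprung up again. Leave the similar block with the grey handle where it is.

Things in the scene. Friction and masses are not known exactly. Their poses are not given: they have to be found in the camera images.
- lap_grip (a point): Centre of the orange bar handle (56 long in x, 24 wide in y, 44 high, mm) of the lapping block, 54 mm above the sole when up. Under it, on pins: a shoe 80 x 44 x 12 mm. x along the block (same either way round), z up. About 0.3 kg. Grasp from above across the 24 mm; fingertips at most 20 mm below this point: the shoe nears the handle as it is pressed.
- lap_handle (a joint): How far the orange handle is pressed down towards the shoe, in m: 0 is up, 0.012 is the stop. A spring pushes it up: about 2.4 N to start it and 0.6 N more for each mm, so 6 N half-way, 10 N at the stop; beyond that it is rigid.
- seam_start (a point): Point on the flush, straight seam midway between the two yellow marks (strips 60 mm long beside it); the block's centre starts over it. x points along the seam to the blue end, z up. Fixed panel: steel 250 x 120 mm on a plywood board 290 x 150 mm, seam along its middle, top face level, 24 mm above the bench.
- seam_end (a point): Point on the seam midway between the two blue marks, 150 mm along x from the yellow point, same axes; the block's centre belongs over it at the end.
- polisher_grip (a point): Centre of the handle of the other block, a bystander of the same size and shape with a grey handle and a white sole. It has no spring. Leave it alone.
Mind the look-alikes: they are no part of the job. What is shaped like the part that bears lap_grip but turquoise is not meant.

How it is judged (in metres and radians):
On the way, in this order (a step that is already met when the one before it is completed fails the run):
1. the orange-handled block, held, is pressed on the seam at the yellow marks, lengthwise along the seam (x of lap_grip in the frame of seam_start between -0.022 and 0.022 m and y of lap_grip in the frame of seam_start between -0.018 and 0.018 m and angle between the x axis of lap_grip and the x axis of seam_start, either way round below 0.26 rad and value of joint lap_handle above 0.0015 m and contact force between lap and panel above 2 N and contact force between the fingers and lap above 1 N), for 0.1 s.
2. it is swept, still pressed, over the first third of the seam (x of lap_grip in the frame of seam_start between 0.035 and 0.065 m and y of lap_grip in the frame of seam_start between -0.018 and 0.018 m and angle between the x axis of lap_grip and the x axis of seam_start, either way round below 0.26 rad and value of joint lap_handle above 0.0015 m and contact force between lap and panel above 2 N and contact force between the fingers and lap above 1 N), for 0.05 s.
3. it is swept, still pressed, over the second third of the seam (x of lap_grip in the frame of seam_start between 0.085 and 0.115 m and y of lap_grip in the frame of seam_start between -0.018 and 0.018 m and angle between the x axis of lap_grip and the x axis of seam_start, either way round below 0.26 rad and value of joint lap_handle above 0.0015 m and contact force between lap and panel above 2 N and contact force between the fingers and lap above 1 N), for 0.05 s.
4. it arrives, still pressed, at the blue marks (x of lap_grip in the frame of seam_start between 0.13 and 0.172 m and y of lap_grip in the frame of seam_start between -0.018 and 0.018 m and angle between the x axis of lap_grip and the x axis of seam_start, either way round below 0.26 rad and value of joint lap_handle above 0.0015 m and contact force between lap and panel above 2 N and contact force between the fingers and lap above 1 N), for 0.1 s.
At the end, for the whole second after the job is handed in: The orange-handled block stands flat and still on the panel, its centre within 25 mm of the point between the blue marks, lengthwise along the seam within 15 degrees, handle sprung up (less than 2 mm down), released; the grey-handled block is within 20 mm of where it stood (horizontal distance between lap_grip and seam_end below 0.025 m and angle between the x axis of lap_grip and the x axis of seam_start, either way round below 0.26 rad and angle between lap_grip's own z axis and vertical below 0.09 rad and value of joint lap_handle below 0.002 m and contact force between lap and panel above 1 N and linear speed of lap below 0.02 m/s and distance of polisher_grip from where it was at the start of the episode below 0.02 m); the robot touches nothing.
It fails at once if the block presses on the panel with more than 22 N (contact force between lap and panel above 22 N).
It fails at once if the block is hopped along the seam: 4 to 15 mm above it, part-way between the marks (x of lap_grip in the frame of seam_start between 0.035 and 0.115 m and y of lap_grip in the frame of seam_start between -0.03 and 0.03 m and z of lap_grip in the frame of seam_start between 0.058 and 0.069 m).
It fails at once if the grey-handled block is moved more than 20 mm (distance of polisher_grip from where it was at the start of the episode above 0.02 m).
It also fails if it takes over 51 s, if anything falls off the work surface, if the arm or the gripper's body presses on something with over 40 N, if the wrist force passes 120 N, or if a joint passes its speed limit or range.

ROBOT

A 7-joint arm with a two-finger parallel gripper is mounted at the origin on a cart in front of the work surface, level with it; the furniture and walls round the work are solid. World frame = base frame: x ahead of the robot, y to its left, z up, the work surface at z = 0. Lengths are in m, angles in degrees, forces in N, time in s.
With the tool pointing down it reaches from about 0.425 to 0.875 m from the base axis. Payload 9.9 kg.
Tool frame: the origin (TCP) lies between the finger pads; the fingertips stand 8 mm ahead of it and the grasp point (between the pads) lies 11 mm behind it; z points along the fingers, y is the line along which they close (so a half turn about z gives the same grasp; the last joint's range is limited). The gripper opens to 85 mm and grips with 20 to 120 N. Pads are 22 mm wide; open, the fingers measure 114 mm over their backs; the gripper's body (76 mm by 85 mm) begins 54 mm behind the grasp point. The pads swing forward as they close: fully open they stand 13 mm farther back than shut.
Start: joints at [64.24, 32.985, 1.427, 82.34, -0.859, 64.687, -3.237], TCP at [0.241, -0.63, 0.205] pointing down, gripper open.
Joint ranges: [-157.87, 157.87], [-19.46, 123.44], [-87.15, 90], [11.01, 140.99], [-62.26, 242.26], [9.8, 113.94], [-161.44, 161.44]. Speed limits (degrees/s): [127.2, 127.2, 172.46, 172.46, 180, 180, 180].

INTERFACE

Orientations are given as a 3x3 rotation matrix whose columns are the frame's x, y, z axes.
In Python, from bench import robot gives the robot as it stands. The module is installed in compiled form; this text tells all that it offers. Calls block until the motion is done:
- robot.reach(position, orientation): joint-space move of the TCP to a pose.
- robot.move_l(position, max_speed=0.15, attitude=None): straight line of the TCP; attitude=None keeps the orientation; max_speed is the mean speed in m/s.
- robot.goto_joints(angles): joint-space move.
- robot.let_go() and robot.grasp(grip_force=None): open the fingers fully, or close them until they stop; grip_force is the grip in N (None keeps the last).
- robot.pause(seconds).
- robot.ik(position, orientation): joint angles nearest the present ones, or None.
- robot.read_state(): the state.
- robot.snapshot(name): name is "side" or "top"; returns (picture, depth): 480x640x3 uint8, red, green, blue; 480x640 float32, m along the optical axis (not along the pixel's ray), 0 where there is no reading.
- robot.camera_info(name): a dict with "K" (3x3 intrinsics, pixels), "dist_coeffs" ([k1, k2, p1, p2, k3] as OpenCV has them; the pictures are not rectified), "T" (4x4, takes a point from camera to world coordinates). Camera axes: x right, y down, z forward; pixel columns grow to the right and rows downward; lengths in m; the calibration is good to about 2 mm. A picture is of the moment at which its call begins. camera_info takes no time and is no camera call.
A pose or a line that the arm cannot do raises robot.MotionError and nothing moves.
- robot.finish_job(): hands the job in; it is judged then, once.
The state is a dict: "t": time; "joint_positions": joint angles; "dq": joint speeds; "tau": joint torques, N m; "tool_pos": TCP position; "orientation": TCP orientation; "force": force on the tool from outside, world axes, zero at the start; "wrist_torque": the same for the moment, N m; "grip_width": finger opening in m; "grip_force": force on a finger pad.
Only numpy, scipy, OpenCV 4.12 (cv2) and the standard library are available. Lean on these libraries where they do the work, as an engineer would, in place of code of your own. Each camera call takes 0.05 s, during which the arm holds its last target. There are 200 camera calls.

## Working session

There is one attempt and no reset: what is moved stays moved. The work goes in short steps, each a Python script; the robot and the scene stay as the last script left them, time stands still between calls to the robot, and variables do not carry over. Pictures are saved under pics/ and viewed, at most 10 in all, crops included, and the job is handed in when it is done.

```bash
mkdir -p pics; python3 - <<'E'
from bench import robot
import cv2,numpy as np
for n in("top","side"):
    p,d=robot.snapshot(n); np.savez(f"{n}0.npz",p=p,d=d)
    cv2.imwrite(f"pics/{n}0.png",p[:,:,::-1]); c=robot.camera_info(n); print(n,c["K"],c["dist_coeffs"],np.round(c["T"],4))
s=robot.read_state();print(s["t"],s["orientation"],s["grip_width"])
E
```

```text
top [[493.29226912   0.         318.43891142]
 [  0.         493.29226912 245.90800672]
 [  0.           0.           1.        ]] [0.01696713 0.         0.         0.         0.        ] [[-0.0065 -0.9956  0.093   0.4741]
 [-1.      0.0071  0.0069  0.0804]
 [-0.0075 -0.0929 -0.9956  1.2391]
 [ 0.      0.      0.      1.    ]]
side [[617.58427812   0.         315.10425355]
 [  0.         617.58427812 240.47465581]
 [  0.           0.           1.        ]] [-0.17662272  0.          0.          0.          0.        ] [[-0.9997  0.0186  0.0152  0.539 ]
 [-0.0043  0.4833 -0.8754  1.3714]
 [-0.0236 -0.8752 -0.4831  0.7806]
 [ 0.      0.      0.      1.    ]]
0.1 [[ 9.33847994e-01  3.57669704e-01 -5.54341107e-04]
 [ 3.57670132e-01 -9.33847005e-01  1.35929722e-03]
 [-3.14903492e-05 -1.46764824e-03 -9.99998923e-01]] 0.0851661149598887
```

View pics/top0.png

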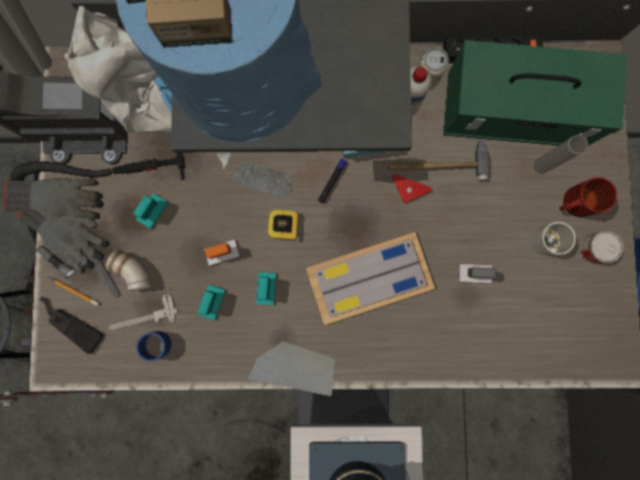

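View pics/side0.png

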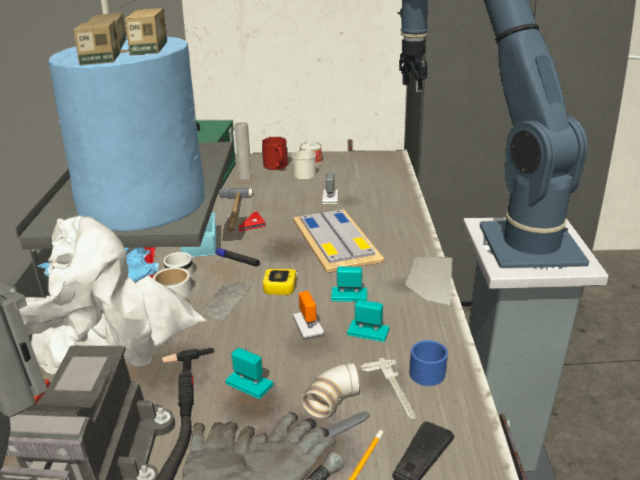

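The top view shows the orange handle at about (218,252), yellow marks at (337,270) and (347,304), and blue marks at (395,253) and (405,285). The grey block is at (480,273). The side view shows the orange block upright at (308,310), with turquoise look-alikes around it.

```bash
cat > h.py <<'E'
import cv2,numpy as np
from bench import robot
def rays(n,uv):
    c=robot.camera_info(n); T=c["T"]
    q=cv2.undistortPoints(np.float64(uv).reshape(-1,1,2),c["K"],np.float64(c["dist_coeffs"]))[:,0]
    return T[:3,3],np.c_[q,np.ones(len(q))]@T[:3,:3].T
def plane(n,uv,z):
    o,d=rays(n,uv); return o+d*((z-o[2])/d[:,2])[:,None]
def blobs(p,lo,hi,roi,amin=30):
    hsv=cv2.cvtColor(p,cv2.COLOR_RGB2HSV); m=cv2.inRange(hsv,lo,hi)
    k=np.zeros_like(m);x0,y0,x1,y1=roi;k[y0:y1,x0:x1]=m[y0:y1,x0:x1]
    n,l,s,c=cv2.connectedComponentsWithStats(k)
    return [(np.argwhere(l==i)[:,::-1],c[i],s[i,4]) for i in range(1,n) if s[i,4]>=amin]
OR=((3,150,90),(16,255,255));YE=((22,120,90),(35,255,255));BL=((105,120,50),(125,255,255))
def rect(pts): 
    r=cv2.minAreaRect(np.float32(pts[:,:2]*1000)); b=cv2.boxPoints(r); e=[b[1]-b[0],b[2]-b[1]]
    e=max(e,key=np.linalg.norm); return np.round(r[0],1),np.round(r[1],1),np.degrees(np.arctan2(e[1],e[0]))
E
cat > m.py <<'E'
from h import *
rois={"top":dict(o=(190,230,250,275),p=(300,230,440,325)),"side":dict(o=(285,280,335,345),p=(290,205,385,272))}
for n in rois:
    f=np.load(n+"0.npz");p,d=f["p"],f["d"]
    for nm,c,r in(("Y",YE,"p"),("B",BL,"p")):
        for px,ce,a in blobs(p,*c,rois[n][r]):
            w=plane(n,px,.024); print(n,nm,ce,a,w.mean(0)[:2],rect(w))
    for px,ce,a in blobs(p,*OR,rois[n]["o"]):
        o,dr=rays(n,px); w=o+dr*d[px[:,1],px[:,0]][:,None]
        print(n,"O",ce,a,"zmax",np.percentile(w[:,2],[5,50,95])); t=w[w[:,2]>.069]
        if len(t)>4: print("depth top",t.mean(0),rect(t))
        t=w[(w[:,2]>.05)&(w[:,2]<.069)]
        if len(t)>4: print("depth side",t.mean(0),rect(t))
        print("plane .076",rect(plane(n,px,.076)))
f=np.load("top0.npz")
# white/grey shoe, by depth heights
yy,xx=np.mgrid[225:280,190:255];px=np.c_[xx.ravel(),yy.ravel()];o,dr=rays("top",px);w=o+dr*f["d"][px[:,1],px[:,0]][:,None]
s=cv2.cvtColor(f["p"],cv2.COLOR_RGB2HSV)[px[:,1],px[:,0]]
m=(s[:,1]<45)&(s[:,2]>120);print("shoe",m.sum(),w[m].mean(0),rect(plane("top",px[m],.012)))
E
python3 m.py
python3 - <<'E'
import cv2
a=cv2.imread('pics/top0.png')[225:285,180:260];b=cv2.imread('pics/side0.png')[275:350,270:350]
cv2.imwrite('pics/c.png',cv2.hconcat([cv2.resize(a,(400,300),interpolation=0),cv2.resize(b,(320,300),interpolation=0)]))
E
```

```text
top Y [335.78661088 270.61087866] 239 [0.52623843 0.04647392] (array([526.3,  46.7]), array([24.1, 58.5]), np.float32(-71.98165))
top Y [346.79591837 303.66938776] 245 [0.44525356 0.02035404] (array([445.1,  20.5]), array([24.6, 58.1]), np.float32(-72.045525))
top B [393.46629213 251.67977528] 178 [ 0.57198536 -0.09625502] (array([572. , -96.1]), array([19.5, 54.1]), np.float32(-71.94948))
top B [404.76923077 284.57692308] 182 [ 0.49089894 -0.12222287] (array([ 490.9, -122.1]), array([19.2, 53.8]), np.float32(-72.032234))
top O [216.71367521 250.28632479] 234 zmax [0.06198756 0.07289935 0.07709514]
depth top [0.57489749 0.32960148 0.07914266] (array([537.9, 215.1]), array([295.4,  39.8]), np.float32(72.34064))
depth side [0.56789401 0.32464281 0.06271319] (array([573. , 327.4]), array([16.6, 48.2]), np.float32(-74.94597))
plane .076 (array([574.2, 329.8]), array([24.9, 56. ]), np.float32(-76.27465))
side Y [361.144 242.856] 125 [0.44715527 0.01709313] (array([447.1,  17. ]), array([26.1, 60.8]), np.float32(-72.444565))
side Y [329.2109375 248.7109375] 128 [0.52780392 0.04377378] (array([527.9,  42.7]), array([25.6, 61.4]), np.float32(-72.35074))
side B [340.96 217.44] 75 [ 0.49321261 -0.12641739] (array([ 493.3, -126.8]), array([21.2, 55.8]), np.float32(-72.936905))
side B [311.09090909 222.46753247] 77 [ 0.57407741 -0.09991442] (array([ 574.1, -100.5]), array([21., 55.]), np.float32(-72.40272))
side O [307.13   306.1675] 400 zmax [0.03816079 0.06477431 0.0756892 ]
depth top [0.57761309 0.33261872 0.0735888 ] (array([576.6, 333.4]), array([21.6, 57.1]), np.float32(-73.96478))
depth side [0.57683934 0.34809204 0.05994273] (array([576.8, 334.9]), array([22.8, 53.2]), np.float32(-72.94538))
plane .076 (array([575.5, 362.2]), array([ 31.8, 107.9]), np.float32(-80.39176))
shoe 129 [0.57335938 0.33102129 0.01168792] (array([574.1, 331.1]), array([26.2, 87.7]), np.float32(-46.31258))
```

View pics/c.png

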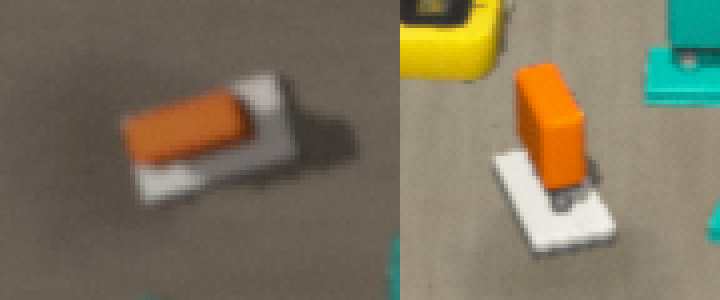

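The block stands upright at about (0.5755, 0.331), lying along −75°. The seam runs from (0.4866, 0.032) to (0.5326, −0.111), a length of 150 mm at −72.2°. Next I'll grasp it.

```bash
cat >> h.py <<'E'
def R(a):
    a=np.radians(a);c,s=np.cos(a),np.sin(a); return np.array([[c,s,0],[s,-c,0],[0,0,-1.]])
S=np.array([.4866,.0320]);E_=np.array([.5326,-.1110]);SA=np.degrees(np.arctan2(*(E_-S)[::-1]))
def st(tag=""):
    s=robot.read_state();print(tag,round(s["t"],2),np.round(s["tool_pos"],4),"F",np.round(s["force"],2),"w",round(s["grip_width"],4),round(s["grip_force"],1));return s
E
python3 - <<'E'
from h import *
for a in(-75,105):
    for p,b in((( .5755,.331,.046),a),((*S,.07),a+2.85),((*E_,.07),a+2.85)):
        q=robot.ik(p,R(b));print(a,None if q is None else np.round(q,0))
E
```

```text
-75 [  2.  60. -74.  92.  60.  75. 113.]
-75 [ -21.   29.   17.  120.  -15.   33. -156.]
-75 [  -6.   33.   20.  112.  -18.   38. -137.]
105 [-11.  46. -40.  93.  35.  54. -49.]
105 [  9.  29. -26. 119.  21.  36. -14.]
105 [ 23.  33. -24. 111.  20.  41.   5.]
```

```bash
python3 - <<'E'
from h import *
p=np.array([.5755,.331]);a=105
robot.move_l([.241,-.63,.26])
robot.reach([*p,.20],R(a)); st("above")
robot.move_l([*p,.10],.12)
pic,_=robot.snapshot("side");cv2.imwrite("pics/g0.png",pic[200:400,200:440,::-1].repeat(2,0).repeat(2,1))
robot.move_l([*p,.046],.05); st("down")
robot.grasp(40); st("gripped")
pic,_=robot.snapshot("side");cv2.imwrite("pics/g1.png",pic[200:400,200:440,::-1].repeat(2,0).repeat(2,1))
E
```

```text
above 4.17 [0.576  0.3302 0.1999] F [-0.57 -0.27  0.6 ] w 0.0853 0.0
down 6.43 [0.5757 0.3312 0.0464] F [-0.17 -0.1  -0.7 ] w 0.0851 0.0
gripped 7.05 [0.5758 0.331  0.0462] F [ 0.9  -0.37  1.18] w 0.0213 39.0
```

View pics/g1.png

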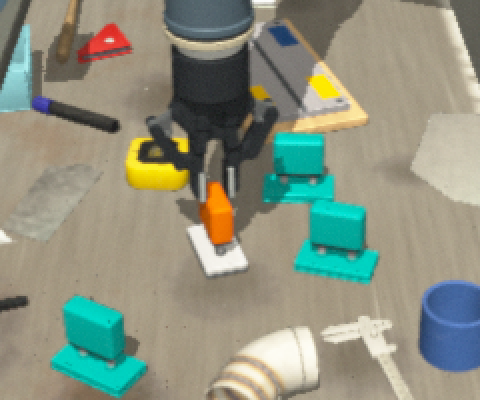

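The fingers close on the handle (opening 21 mm). The block stays upright at about (217,250) in the crop. I'll lift it and look again.

```bash
python3 - <<'E'
from h import *
s=robot.read_state();x,y,z=s["tool_pos"]
robot.move_l([x,y,.20],.1); robot.pause(.3); st("lift")
n="side"
pic,d=robot.snapshot("side");cv2.imwrite("pics/g2.png",pic[120:320,240:400,::-1].repeat(3,0).repeat(3,1))
px=np.vstack([b[0] for b in blobs(pic,*OR,(240,120,400,330))]);o,dr=rays(n,px);w=o+dr*d[px[:,1],px[:,0]][:,None]
print(len(px),px.min(0),px.max(0),np.percentile(w,[2,50,98],axis=0))
c=robot.camera_info(n);Ti=np.linalg.inv(c["T"])
P=s["tool_pos"]+np.array([[0,0,.154],[0,0,.146],[0,0,.165]])-0
print(cv2.projectPoints(P@Ti[:3,:3].T+Ti[:3,3],np.zeros(3),np.zeros(3),c["K"],np.float64(c["dist_coeffs"]))[0][:,0])
E
```

```text
lift 9.09 [0.5757 0.331  0.1998] F [ 0.22  0.33 -3.26] w 0.0213 39.1
875 [263 137] [314 256] [[ 0.55932895 -0.61079699  0.00943498]
 [ 0.6872087  -0.52441846  0.08416162]
 [ 0.73609831  0.35992991  0.22824174]]
[[305.52794619 243.48205367]
 [305.65658135 247.0887998 ]
 [305.3498926  238.48427066]]
```

View pics/g2.png

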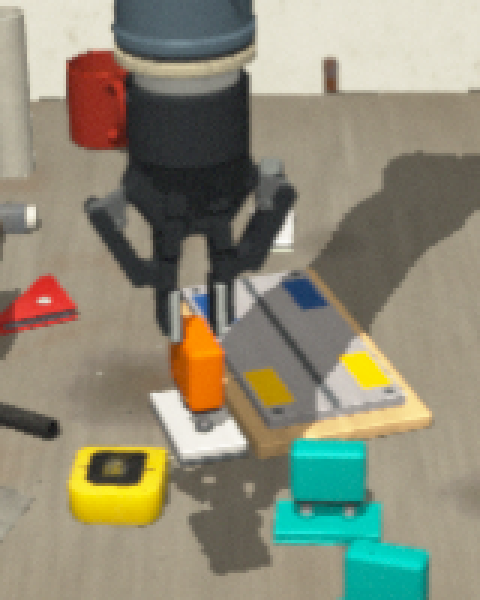

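The block hangs upright from the fingers (handle crop (197,375)), but the pad tips look high on it. I'll check that with depth.

```bash
python3 - <<'E'
from h import *
n="side";pic,d=robot.snapshot(n)
x0,y0,x1,y1=285,195,330,285
yy,xx=np.mgrid[y0:y1,x0:x1];px=np.c_[xx.ravel(),yy.ravel()];o,dr=rays(n,px);w=(o+dr*d[px[:,1],px[:,0]][:,None])
k=(abs(w[:,1]-.331)<.06)&(abs(w[:,0]-.5757)<.07)
h=cv2.cvtColor(pic,cv2.COLOR_RGB2HSV)[px[:,1],px[:,0]]
o_=k&(h[:,0]>=3)&(h[:,0]<=16)&(h[:,1]>140);print("orange",o_.sum(),np.round(np.percentile(w[o_],[0,5,50,95,100],axis=0),4))
print("orange rect",rect(w[o_]), "top pts",rect(w[o_&(w[:,2]>.222)]))
sh=k&(h[:,1]<40)&(h[:,2]>130);print("light",sh.sum())
for lo,hi in((.12,.19),(.19,.26)):
    q=w[sh&(w[:,2]>lo)&(w[:,2]<hi)];print(lo,len(q),np.round(np.percentile(q,[2,50,98],axis=0),4) if len(q) else "")
img=cv2.cvtColor(pic[y0:y1,x0:x1],cv2.COLOR_RGB2BGR);cv2.imwrite("pics/z.png",cv2.resize(img,None,fx=6,fy=6,interpolation=cv2.INTER_CUBIC))
t,_=robot.snapshot("top");cv2.imwrite("pics/t2.png",t[:,:,::-1])
E
```

```text
orange 366 [[0.5586 0.3036 0.1823]
 [0.5605 0.3158 0.1889]
 [0.5744 0.3538 0.2099]
 [0.5902 0.3592 0.228 ]
 [0.593  0.3614 0.2302]]
orange rect (array([575.7, 333.7]), array([24.3, 58. ]), np.float32(-73.29667)) top pts (array([575.4, 332.6]), array([23. , 56.5]), np.float32(-75.062805))
light 497
0.12 396 [[0.5486 0.299  0.159 ]
 [0.5796 0.348  0.1656]
 [0.6042 0.3733 0.1689]]
0.19 83 [[0.5506 0.3273 0.231 ]
 [0.5859 0.3399 0.244 ]
 [0.5907 0.3467 0.259 ]]
```

View pics/z.png

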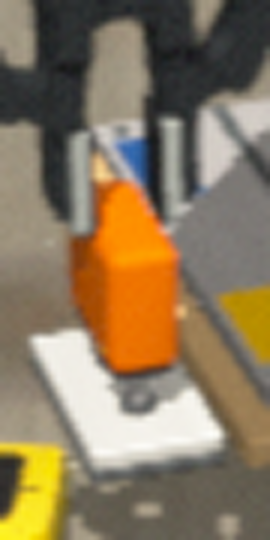

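```bash
python3 - <<'E'
from h import *
for n,(x0,y0,x1,y1) in(("side",(285,205,325,262)),):
    pic,d=robot.snapshot(n)
    h=cv2.cvtColor(pic,cv2.COLOR_RGB2HSV)
    for c in (294,296,298,300,312,314,316):
        print("col",c)
        for r in range(222,252,3):
            o,dr=rays(n,[[c,r]]);w=(o+dr*d[r,c])[0];print("  ",r,np.round(w*1000).astype(int),h[r,c])
E
```

```text
col 294
   222 [596 342 253] [60  5 49]
   225 [596 340 245] [105  10  51]
   228 [596 340 239] [110  16  48]
   231 [621 -94   2] [ 17  38 106]
   234 [620 -80   1] [ 19  52 156]
   237 [620 -65   0] [ 19  50 152]
   240 [619 -49   0] [ 17  56 137]
   243 [619 -33  -1] [ 16  59 135]
   246 [618 -18  -1] [ 16  74 128]
   249 [617   0   0] [ 17  63 138]
col 296
   222 [592 341 252] [42 13 97]
   225 [592 342 247] [75  6 87]
   228 [592 341 239] [53 13 80]
   231 [593 342 234] [25 17 91]
   234 [615 -83  -1] [ 15  95 137]
   237 [614 -64   0] [ 13 116 136]
   240 [614 -50  -1] [ 11 121 135]
   243 [613 -33  -1] [ 11 103 143]
   246 [613 -12   2] [ 17  79 129]
   249 [612   0   0] [ 18  44 151]
col 298
   222 [588 345 254] [ 36  15 172]
   225 [588 343 247] [ 42  15 173]
   228 [588 347 243] [ 36  15 173]
   231 [589 346 236] [ 27  13 173]
   234 [589 338 225] [ 12 114 116]
   237 [590 327 213] [ 12 232 131]
   240 [590 322 203] [ 14 253 158]
   243 [591 319 195] [ 13 245 160]
   246 [591 324 191] [ 11 192 130]
   249 [607  -1  -1] [ 16  56 137]
col 300
   222 [584 347 255] [ 17 100 184
[... 684 characters left out ...]
22 [558 338 250] [ 39  16 155]
   225 [558 334 241] [ 30  13 162]
   228 [558 338 237] [ 43  14 167]
   231 [559 334 229] [ 34  15 135]
   234 [566 -34  24] [ 11  27 130]
   237 [559 350 224] [  9 159 218]
   240 [559 352 219] [ 10 180 173]
   243 [559 351 212] [ 12 183 187]
   246 [559 351 205] [ 14 154 223]
   249 [559 350 199] [ 12 195 178]
col 316
   222 [554 334 248] [75 17 61]
   225 [555 330 239] [120  14  53]
   228 [555 333 235] [ 18  10 123]
   231 [561 -54  22] [ 20  12 128]
   234 [561 -32  25] [ 21  14 126]
   237 [561 -17  25] [ 26  14 125]
   240 [561   1  26] [ 17  22 104]
   243 [561  -6  13] [ 18  73 105]
   246 [561  19  18] [ 18 115 164]
   249 [561  26  14] [ 17 115 155]
```

```bash
python3 - <<'E'
from h import *
n="side";f=np.load("side0.npz");p,d=f["p"],f["d"]
yy,xx=np.mgrid[20:110,390:440];px=np.c_[xx.ravel(),yy.ravel()];o,dr=rays(n,px);w=o+dr*d[px[:,1],px[:,0]][:,None]
k=(abs(w[:,1]+.63)<.09)&(abs(w[:,0]-.241)<.09)&(w[:,2]>.05)
w=w[k];print(len(w),w.min(0),w.max(0))
for z in np.arange(.16,.4,.015):
    q=w[(w[:,2]>z)&(w[:,2]<z+.015)]
    if len(q):print(round(z,3),len(q),np.round(q.min(0),3),np.round(q.max(0),3))
E
```

```text
1548 [ 0.20068362 -0.70379163  0.24439836] [ 0.28613825 -0.54462684  0.47432233]
0.235 15 [ 0.215 -0.678  0.244] [ 0.266 -0.581  0.25 ]
0.25 61 [ 0.213 -0.678  0.25 ] [ 0.27  -0.57   0.265]
0.265 60 [ 0.215 -0.688  0.265] [ 0.27  -0.568  0.28 ]
0.28 70 [ 0.207 -0.7    0.28 ] [ 0.277 -0.555  0.295]
0.295 106 [ 0.206 -0.698  0.295] [ 0.278 -0.552  0.31 ]
0.31 124 [ 0.206 -0.704  0.31 ] [ 0.278 -0.545  0.325]
0.325 126 [ 0.207 -0.698  0.325] [ 0.279 -0.556  0.34 ]
0.34 109 [ 0.206 -0.692  0.34 ] [ 0.277 -0.559  0.355]
0.355 79 [ 0.208 -0.627  0.356] [ 0.28 -0.59  0.37]
0.37 109 [ 0.208 -0.632  0.37 ] [ 0.279 -0.585  0.385]
0.385 109 [ 0.205 -0.629  0.385] [ 0.279 -0.584  0.4  ]
0.4 112 [ 0.206 -0.63   0.4  ] [ 0.279 -0.59   0.415]
```

```bash
python3 - <<'E'
from h import *
n="top";p,d=robot.snapshot(n)
yy,xx=np.mgrid[190:300,150:290];px=np.c_[xx.ravel(),yy.ravel()];o,dr=rays(n,px);w=o+dr*d[px[:,1],px[:,0]][:,None]
for lo,hi in((.15,.18),(.2,.232),(.232,.26),(.26,.3),(.3,.34),(.34,.38)):
    q=w[(w[:,2]>lo)&(w[:,2]<hi)]
    if len(q):print(lo,len(q),np.round(q.min(0),3),np.round(q.max(0),3))
E
```

```text
(no output)
```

Depth shows the visible fingertips about 30 mm higher than the nominal tool geometry, both at the start and now, so the grip overlaps only the top edge of the handle. I'll set the block back down and grip about 10 mm lower, which stays clear of the shoe under either geometry.

```bash
python3 - <<'E'
from h import *
p=np.array([.5757,.331])
robot.move_l([*p,.055],.12); robot.move_l([*p,.0465],.03); st("set")
robot.let_go(); st("open")
robot.move_l([*p,.036],.04); st("low")
robot.grasp(40); st("grip")
robot.move_l([*p,.15],.12); robot.pause(.2); st("lift")
n="side";pic,d=robot.snapshot(n)
cv2.imwrite("pics/z2.png",cv2.resize(pic[205:315,275:340,::-1],None,fx=5,fy=5,interpolation=cv2.INTER_CUBIC))
b=max(blobs(pic,*OR,(280,200,335,320)),key=lambda b:b[2])[0]
o,dr=rays(n,b);w=o+dr*d[b[:,1],b[:,0]][:,None];w=w[abs(w[:,1]-.33)<.05];print(rect(w),np.percentile(w[:,2],[2,98]))
E
```

```text
set 11.13 [0.5758 0.331  0.0465] F [ 0.43  0.14 -2.54] w 0.0218 39.2
open 11.78 [0.5757 0.331  0.0465] F [0.36 0.35 0.01] w 0.0849 0.0
low 12.19 [0.5755 0.3309 0.0356] F [-0.15 -0.34 -0.21] w 0.0853 0.0
grip 12.78 [0.5758 0.331  0.0362] F [ 0.23 -0.75  1.31] w 0.0226 43.0
lift 14.08 [0.5755 0.3308 0.1493] F [-0.52  0.19 -2.95] w 0.0227 42.6
(array([575.9, 332.5]), array([25.1, 59.9]), np.float32(-72.59535)) [0.14632602 0.19114708]
```

View pics/z2.png

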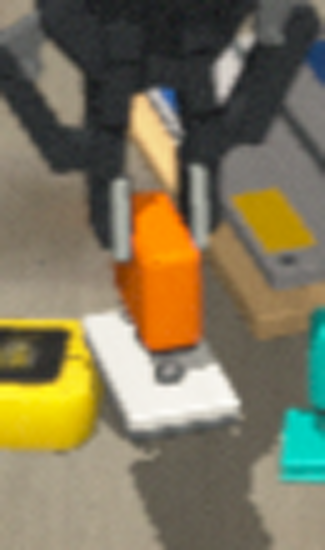

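The grip is now solid, with the pads overlapping the handle sides by about 10 mm (crop (120,220) and (195,210)) and the block level. Next is carrying it to the yellow marks and pressing down.

```bash
python3 - <<'E'
from h import *
A=SA+180
robot.move_l([*S,.15],.15,attitude=R(A)); robot.move_l([*S,.072],.08); robot.pause(.2)
f0=np.mean([robot.read_state()["force"][2] for _ in range(3)]);st("hover")
n="top";z=.066
while z>.050:
    robot.move_l([*S,z],.02); s=robot.read_state(); df=s["force"][2]-f0; print(round(z,4),np.round(s["tool_pos"],4),round(df,2))
    if df>7: break
    z-=.002 if df<1.5 and z>.063 else .001
robot.pause(.2);s=st("pressed");print(s["force"][2]-f0);open("f0","w").write(f"{f0} {z}")
p,d=robot.snapshot("side")
b=max(blobs(p,*OR,(290,160,400,290)),key=lambda b:b[2])[0];o,dr=rays("side",b);w=o+dr*d[b[:,1],b[:,0]][:,None];w=w[abs(w[:,1]-S[1])<.06]
print(rect(w),np.percentile(w[:,2],[2,98]))
cv2.imwrite("pics/p1.png",cv2.resize(p[160:290,280:400,::-1],None,fx=4,fy=4,interpolation=cv2.INTER_CUBIC))
E
```

```text
hover 17.69 [0.4868 0.032  0.0723] F [ 0.35  0.65 -2.79] w 0.0226 42.6
0.066 [0.4865 0.032  0.0658] -0.63
0.064 [0.4865 0.032  0.0639] -0.84
0.062 [0.4865 0.032  0.0619] -0.28
0.061 [0.4866 0.032  0.061 ] -0.17
0.06 [0.4868 0.0322 0.0602] 4.45
0.059 [0.4868 0.0321 0.0591] 5.24
0.058 [0.4868 0.0321 0.0581] 7.0
pressed 19.84 [0.4868 0.0321 0.0581] F [ 1.05 -0.31  2.53] w 0.0229 43.3
5.3264302285562675
(array([486.6,  37.2]), array([24.8, 58.1]), np.float32(-72.00263)) [0.05453025 0.09770715]
```

View pics/p1.png

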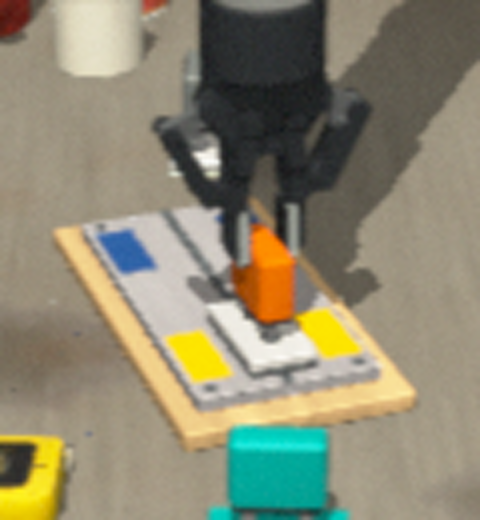

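The block stands along the seam between the yellow marks (crop (265,335)), with contact starting at TCP z ≈ 0.060. I'll press to about half-way and sweep.

```bash
python3 - <<'E'
from h import *
f0=float(open("f0").read().split()[0]);z=.0548
robot.move_l([*S,z],.02); robot.pause(.4); s=st("press");print("df",s["force"][2]-f0)
u=(E_-S)/np.linalg.norm(E_-S)
for L in(.05,.10,.151):
    robot.move_l([*(S+u*L),z],.04); s=st(f"L{L}"); df=s["force"][2]-f0; print("df",round(df,2))
    if df<4: z-=.0015
    if df>11: z+=.0015
robot.pause(.4);s=st("end")
p,d=robot.snapshot("side");cv2.imwrite("pics/e1.png",cv2.resize(p[140:290,270:400,::-1],None,fx=4,fy=4,interpolation=cv2.INTER_CUBIC))
E
```

```text
press 20.6 [0.4868 0.0321 0.0549] F [2.37 0.67 5.08] w 0.0229 43.5
df 7.870950996551906
L0.05 22.0 [ 0.5015 -0.0155  0.0547] F [-0.45  4.81  5.  ] w 0.0231 43.4
df 7.8
L0.1 23.4 [ 0.5172 -0.0633  0.0548] F [-1.28  3.16  4.91] w 0.0228 43.3
df 7.7
L0.151 24.82 [ 0.5328 -0.1118  0.0548] F [-0.84  3.76  5.32] w 0.0228 43.3
df 8.11
end 25.23 [ 0.5328 -0.1118  0.0548] F [-0.85  3.23  3.94] w 0.0228 43.3
```

The sweep kept a steady force. Now I'll ease the handle up, release and retreat.

```bash
python3 - <<'E'
from h import *
x,y=robot.read_state()["tool_pos"][:2]
robot.move_l([x,y,.0598],.02);robot.pause(.3);st("eased")
robot.let_go();robot.pause(.2);st("open")
robot.move_l([x,y,.12],.06);robot.move_l([x,y,.22],.15);robot.reach([.45,.30,.30],R(SA+180));robot.pause(.3);s=st("away")
for n,roi in(("top",(300,200,450,340)),("side",(270,140,400,290))):
    p,d=robot.snapshot(n);b=max(blobs(p,*OR,roi),key=lambda b:b[2])[0];o,dr=rays(n,b);w=o+dr*d[b[:,1],b[:,0]][:,None]
    w=w[(abs(w[:,1]-E_[1])<.07)&(w[:,2]>.04)];print(n,rect(w),rect(plane(n,b,.1)),np.percentile(w[:,2],[2,50,98]))
    x0,y0,x1,y1=roi;cv2.imwrite(f"pics/f_{n}.png",cv2.resize(p[y0:y1,x0:x1,::-1],None,fx=4,fy=4,interpolation=cv2.INTER_CUBIC))
a=cv2.imread("pics/f_top.png");b=cv2.imread("pics/f_side.png");h=440
cv2.imwrite("pics/f.png",cv2.hconcat([cv2.resize(i,(380,h)) for i in(a,b)]))
E
```

```text
eased 25.98 [ 0.5327 -0.1119  0.0597] F [-0.52  3.1   1.54] w 0.023 43.0
open 26.81 [ 0.5328 -0.1118  0.0598] F [ 0.1  -0.    0.38] w 0.0856 0.0
away 30.65 [0.4504 0.2994 0.2998] F [ 0.18  1.09 -0.56] w 0.0854 0.0
top (array([ 531.7, -111. ]), array([20.4, 55.8]), np.float32(-71.857506)) (array([ 531.2, -109.2]), array([20.3, 57.1]), np.float32(-71.99969)) [0.08885826 0.09706946 0.10114168]Traceback (most recent call last):
  File "<stdin>", line 8, in <module>
    return _quantile_unchecked(
        a, q, axis, out, overwrite_input, method, keepdims, weights)
    return _ureduce(a,
                    func=_quantile_ureduce_func,
    ...<5 lines>...
                    overwrite_input=overwrite_input,
                    method=method)
    r = func(a, **kwargs)
    result = _quantile(arr,
                       quantiles=q,
    ...<2 lines>...
                       out=out,
                       weights=wgt)
    slices_having_nans = np.isnan(arr[-1, ...])
                                  ~~~^^^^^^^^^
IndexError: index -1 is out of bounds for axis 0 with size 0
```

The top view puts the block at (0.532, −0.111), along −71.9°. Its handle top is at about 0.100 m, so it has sprung up. The side-view crash came only from a measurement filter that matched no points.

```bash
python3 -c "
from bench import robot
print(robot.finish_job())"
```

```text
the job is handed in; nothing more can be done
None
```

I swept the orange block along the seam in one pass, pressed throughout, then released it at the blue marks within about 2 mm of the target, handle up, and handed the job in at about 31 s; no verdict came back, and I did not re-measure the grey block, which the robot was never sent to.

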